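Set out the drilling tools beside the bit drum

ROBOT

A 6-joint arm with a two-finger parallel gripper is mounted at the origin on the work surface. World frame = base frame: x ahead of the robot, y to its left, z up, the work surface at z = 0. Lengths are in m, angles in rad, forces in N, time in s.
With the tool pointing down it reaches from about 0.35 to 0.8 m from the base axis. Payload 7.3 kg.
Tool frame: the origin (TCP) lies between the finger pads; the fingertips stand 19 mm ahead of it and the grasp point (between the pads) is the TCP; z points along the fingers, y is the line along which they close (so a half turn about z gives the same grasp; the last joint's range is limited). The gripper opens to 85 mm and grips with 20 to 120 N. Pads are 22 mm wide; open, the fingers measure 114 mm over their backs; the gripper's body (76 mm by 85 mm) begins 54 mm behind the grasp point. The pads swing forward as they close: fully open they stand 13 mm farther back than shut.
Start: joints at [1.016, 0.342, 1.524, -0, 1.275, -0.146], TCP at [0.209, 0.482, 0.25] pointing down, gripper open.
Joint ranges: [-2.53, 2.53], [-0.77, 2.02], [0.04, 2.7], [-1, 4.14], [0.28, 2.66], [-3.11, 3.11]. Speed limits (rad/s): [2.57, 2.57, 3.14, 3.14, 3.14, 3.14].

INTERFACE

Orientations are given as a rotation vector (axis times angle).
In Python, from workcell import bot, effector, eyes gives the robot as it stands. Calls block until the motion is done:
- bot.move_to(position, orientation): joint-space move of the TCP to a pose.
- bot.movel(position, orientation=None, vel=0.15, stop_force=None): straight line of the TCP; orientation=None keeps the orientation; vel is the mean speed in m/s. With stop_force (N) it stops when the force on the tool has changed by that much, and returns True; else False.
- bot.movej(angles): joint-space move.
- effector.gripper_to(opening, grasp_force=None): finger opening in m; grasp_force is the grip in N (None keeps the last); returns when the fingers have stopped.
- bot.sleep(seconds).
- bot.ik(position, orientation): joint angles nearest the present ones, or None.
- bot.get_state(): the state.
- eyes.read_camera(name): name is "side" or "top"; returns the picture (400x640x3 uint8, red, green, blue); there is no depth.
- eyes.get_calibration(name): a dict with "vertical_fov" (degrees; the focal length in pixels is half the picture's height over the tangent of half this angle, whatever the lens; pixels are square), "cx", "cy" (the principal point, pixels), "k1" (the pictures are not rectified: a ray, as slopes to the right and down, at radius r is drawn at 1 + k1 r^2 times it, then the intrinsics apply), "R" (3x3) and "t" (3): a world point X has camera coordinates R X + t. Camera axes: x right, y down, z forward; pixel columns grow to the right and rows downward; lengths in m; the calibration is good to about 2 mm. A picture is of the moment at which its call begins. get_calibration takes no time and is no camera call.
A pose or a line that the arm cannot do raises bot.PlanningError and nothing moves.
- bot.close_job(): hands the job in; it is judged then, once.
The state is a dict: "time": time; "qpos": joint angles; "qvel": joint speeds; "joint_torque": joint torques, N m; "ee_pos": TCP position; "orientation": TCP orientation; "contact_force": force on the tool from outside, world axes, zero at the start; "ft_torque": the same for the moment, N m; "opening": finger opening in m; "grip_force": force on a finger pad.
Only numpy, scipy, OpenCV 4.12 (cv2) and the standard library are available. Lean on these libraries where they do the work, as an engineer would, in place of code of your own. Each camera call takes 0.05 s, during which the arm holds its last target. There are 200 camera calls.

TASK

To get the patio bench ready for drilling, gently lower the aluminium drill-bit drum into the blue cradle so that both ends of its axle sit at the bottom of their slots. On the yellow-lined mat lay the green mallet in the wide left lane (left as seen from the robot), the red nail punch in the right lane, and the steel compass in the lane between them, each centred across its lane and lying along it, either way round, about midway along the mat. Leave the oil bottle and the tape measure where they are.

Things in the scene. Friction and masses are not known exactly. Their poses are not given: they have to be found in the camera images.
- drum_center (a point): Loose eight-sided aluminium drill-bit drum, about 0.3 kg, lying with a flat underneath; 52 mm across flats, body 60 mm long, with small drill bits on its faces. A steel axle, 8 mm thick and 110 mm long, sticks out 25 mm from each end. Point: the drum's centre, on the axle, 26 mm above the surface it lies on. y runs along the axle, z up; flat faces look to +x and -x (52 mm grasp across x).
- cradle: Fixed blue cradle: base plate 90 (x) by 116 (y) by 8 mm, two upright plates 10 mm thick centred at y = +43 and -43 mm. Each has a slot at x = 0, 11 mm wide up to 62 mm, then flared to 38 mm at the plate's top at 82 mm; slot floor 41 mm above the bench. Origin: centre of the underside; y from upright to upright (the axle's way), z up. Drum centre when home: 45 mm above the origin.
- mat: Fixed dark rubber mat, 220 (x) by 250 (y) by 3 mm, with yellow lines along x that divide it into three lanes. Origin: centre of the underside; x points away from the robot along the lanes, y to the left seen from the robot. Lane centres (width): left y = +72.5 mm (102 mm), middle y = -17.5 mm (75 mm), right y = -90 mm (68 mm).
- mallet_grip (a point): Loose green rubber mallet, about 0.28 kg, 204 mm long, lying on the bench: head 48 mm in diameter and 80 mm wide along y, its centre at x = +40 mm; round wooden handle 25 mm thick running to x = -140 mm, sloping slightly down away from the head. Point: in the handle at the balance point, 21 mm above the surface, 16 mm from the head's near side. x points along the handle to the head, z up.
- compass_center (a point): Loose steel bow compass, about 0.12 kg, lying flat and closed: 170 mm long along x, 10 mm thick; two parallel legs from x = -30 to +30 mm, 24 mm wide over both in y (grasp there), points at +x (x = +82 mm), hinge and spigot at -x (x = -90 mm). Point: midway along the parallel legs, 5 mm above the surface it lies on. z up. The gap between the legs is rigid.
- punch_center (a point): Loose nail punch, about 0.09 kg: square red body 12 by 12 mm, 70 mm long along x, with a steel head at -x and a tapered steel tip at +x, from x = -52 to +64 mm in all. Point: centre of the red body, 6 mm above the surface it lies on. z up.
- oil_center (a point): Loose small amber oil bottle, 48 mm in diameter, 95 mm high, upright; a bystander, to be left alone. Point: its centre, half-way up.
- tape_center (a point): Loose yellow tape measure, 66 (x) by 34 (y) by 60 mm high; a bystander, to be left alone. Point: its centre, half-way up.
Things that resemble listed ones, but are neither listed nor needed, are in the scene too. Of the things shaped like the part that bears drum_center, the aluminium one is meant. Several things look just like the part that bears punch_center: the one meant starts nearest to the robot's base.

How it is judged:
At the end, for the whole second after the job is handed in: Axle at the bottom of both slots (drum centre within 6 mm across, 14 mm along, level to 0.07 rad). Mallet, compass and punch flat on the mat, within 15 mm of left, middle and right lane centres, 75 mm (mallet) or 50 mm of mid-length, 0.22 rad of the lane; all released, at rest (x of drum_center in the frame of cradle between -0.006 and 0.006 m and y of drum_center in the frame of cradle between -0.014 and 0.014 m and z of drum_center in the frame of cradle between 0.04 and 0.0485 m and angle between the y axis of drum_center and the y axis of cradle, either way round below 0.07 rad and linear speed of each of drum, mallet, compass, punch below 0.02 m/s and angular speed of drum below 0.3 rad/s and y of mallet_grip in the frame of mat between 0.0575 and 0.0875 m and x of mallet_grip in the frame of mat between -0.075 and 0.075 m and z of mallet_grip in the frame of mat below 0.034 m and angle between the x axis of each of mallet_grip, compass_center, punch_center and the x axis of mat, either way round below 0.22 rad and angle between each of mallet_grip, compass_center, punch_center's own z axis and vertical below 0.15 rad and angular speed of each of mallet, compass, punch below 0.2 rad/s and y of compass_center in the frame of mat between -0.0325 and -0.0025 m and x of compass_center in the frame of mat between -0.05 and 0.05 m and z of compass_center in the frame of mat below 0.016 m and y of punch_center in the frame of mat between -0.105 and -0.075 m and x of punch_center in the frame of mat between -0.05 and 0.05 m and z of punch_center in the frame of mat below 0.017 m); the robot touches nothing.
It fails at once if the drum strikes or is pressed into the cradle with more than 80 N (contact force between drum and cradle above 80 N).
It fails at once if the oil bottle or the tape measure is moved by more than 25 mm (distance of any of oil_center, tape_center from where it was at the start of the episode above 0.025 m).
It also fails if it takes over 128 s, if anything falls off the work surface, if the arm or the gripper's body presses on something with over 40 N, if the wrist force passes 120 N, or if a joint passes its speed limit or range.

## Working session

There is one attempt and no reset: what is moved stays moved. The work goes in short steps, each a Python script; the robot and the scene stay as the last script left them, time stands still between calls to the robot, and variables do not carry over. Pictures are saved under pics/ and viewed, at most 14 in all, crops included, and the job is handed in when it is done.

```bash
ls; mkdir -p pics
cat > h.py <<'E'
import numpy as np, cv2
from workcell import bot, effector, eyes
def cal(n):
    c=eyes.get_calibration(n); return c
def ray(n,uv):
    c=cal(n); f=200/np.tan(np.radians(c["vertical_fov"])/2)
    K=np.array([[f,0,c["cx"]],[0,f,c["cy"]],[0,0,1.]])
    p=cv2.undistortPoints(np.array(uv,float).reshape(-1,1,2),K,np.array([c["k1"],0,0,0,0.]))[:,0]
    R=np.array(c["R"]);t=np.array(c["t"])
    return -R.T@t, np.c_[p,np.ones(len(p))]@R
def onplane(n,uv,z):
    o,d=ray(n,uv); return o+d*((z-o[2])/d[:,2])[:,None]
def proj(n,X):
    c=cal(n); f=200/np.tan(np.radians(c["vertical_fov"])/2)
    K=np.array([[f,0,c["cx"]],[0,f,c["cy"]],[0,0,1.]])
    return cv2.projectPoints(np.array(X,float).reshape(-1,1,3),cv2.Rodrigues(np.array(c["R"]))[0],np.array(c["t"],float),K,np.array([c["k1"],0,0,0,0.]))[0][:,0]
def shot(n,name):
    im=np.ascontiguousarray(eyes.read_camera(n)[:,:,::-1]); cv2.imwrite(f"pics/{name}.png",im); return im
E
python3 - <<'E'
from h import *
for n in("top","side"):
    shot(n,n+"0"); c=cal(n); print(n,c, -np.array(c["R"]).T@np.array(c["t"]))
print(bot.get_state())
E
```

```text
pics
top {'vertical_fov': 45.80018947831776, 'cx': 319.22292783742205, 'cy': 205.67551146040827, 'k1': -0.1080323502905318, 'R': array([[ 0.00312756, -0.99998564,  0.00435099],
       [-0.99572549, -0.00351582, -0.09229514],
       [ 0.09230912, -0.00404374, -0.99572219]]), 't': array([-0.02163575,  0.50323577,  1.33929373])} [ 0.37752333 -0.01445041  1.38010484]
side {'vertical_fov': 56.39627515336425, 'cx': 319.3212624866868, 'cy': 201.50064415649067, 'k1': 0.02354977663665151, 'R': array([[ 0.93177217, -0.3626752 , -0.0163502 ],
       [-0.28396658, -0.70001715, -0.65523963],
       [ 0.22619375,  0.61517696, -0.75524413]]), 't': array([-0.4694082 ,  0.15617384,  1.1413082 ])} [ 0.22357287 -0.76302485  0.95662269]
{'time': 0.1, 'qpos': array([ 1.01597740e+00,  3.42635306e-01,  1.52490900e+00, -3.57309524e-06,
        1.27542760e+00, -1.45974317e-01]), 'qvel': array([ 0.00064362, -0.00090754, -0.00348396, -0.00205267, -0.00153522,
       -0.00040728]), 'joint_torque': array([ 1.57923645e-03, -4.34445798e+01, -2.46493042e+01, -2.97142778e-04,
        4.64456709e-03,  2.48894810e-05]), 'ee_pos': array([0.20850358, 0.48145648, 0.24970902]), 'orientation': array([-6.37650904e-01, -3.07571896e+00,  2.03642143e-03]), 'contact_force': array([-0.23087009, -0.30863589,  0.98351484]), 'ft_torque': array([ 0.07975194,  0.02318566, -0.01522725]), 'grip_force': 0.0, 'opening': 0.08532194632297313}
```

View pics/top0.png

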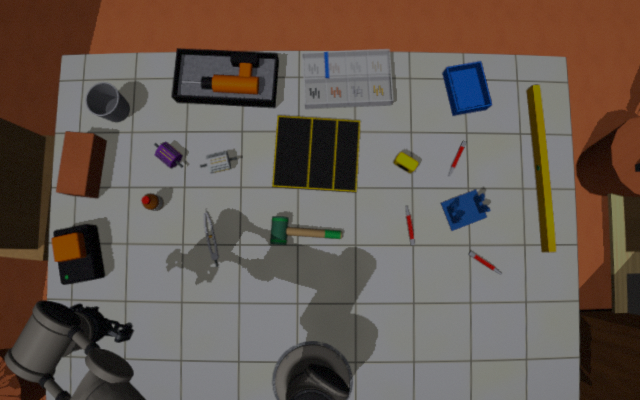

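View pics/side0.png

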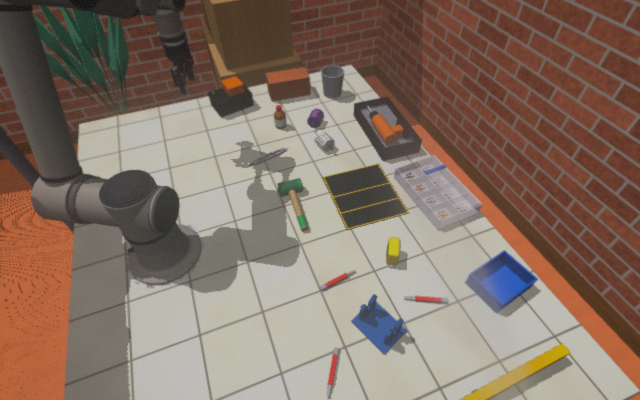

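Top view: drum candidates are aluminium (220,161) and purple (168,154, lookalike). Punches are at (410,223), (457,157) and (485,262), with (410,223) nearest the base. Blue cradle (465,210) vs. blue tray (467,88). Mallet at (300,232), compass (211,238), mat (317,153), bottle (150,201), tape (406,161). I'll check these choices in one close crop and measure.

```bash
cat > m.py <<'E'
from h import *
im=cv2.imread("pics/top0.png"); hsv=cv2.cvtColor(im,cv2.COLOR_BGR2HSV)
def blob(lo,hi,box,z,name):
    x0,y0,x1,y1=box; m=cv2.inRange(hsv,lo,hi); k=np.zeros_like(m); k[y0:y1,x0:x1]=m[y0:y1,x0:x1]
    ys,xs=np.nonzero(k); P=onplane("top",np.c_[xs,ys],z)[:,:2].astype(np.float32)
    (c,s,a)=cv2.minAreaRect(P); print(name,len(xs),"c",np.round(c,4),"size",np.round(s,3),"ang",round(a,1),"mean",P.mean(0).round(4)); return P
R1=((0,140,90),(8,255,255))
blob(*R1,(395,195,425,250),.006,"punchA");blob(*R1,(440,135,475,180),.006,"punchB");blob(*R1,(465,245,505,280),.006,"punchC")
blob((100,120,40),(125,255,255),(435,180,500,235),.008,"cradle")
blob((22,120,80),(32,255,255),(265,105,370,200),.003,"matlines")
blob((22,120,80),(32,255,255),(385,145,425,180),.05,"tape")
blob((65,80,30),(90,255,255),(265,210,295,250),.03,"mallethead")
blob((45,80,30),(75,255,255),(310,220,350,245),.016,"mallettip")
a=cv2.resize(im[135:280,140:265],None,fx=5,fy=5,interpolation=cv2.INTER_CUBIC)[:600]
b=cv2.resize(im[180:240,390:510],None,fx=6,fy=6,interpolation=cv2.INTER_CUBIC)
a=cv2.resize(im[140:275,140:250],None,fx=4,fy=4,interpolation=cv2.INTER_CUBIC)
a=cv2.convertScaleAbs(a,alpha=1.5,beta=20)
cv2.imwrite("pics/cropA.png",a);cv2.imwrite("pics/cropB.png",cv2.convertScaleAbs(b,alpha=1.3,beta=15))
s=cv2.imread("pics/side0.png")
E
python3 m.py
```

```text
punchA 98 c [ 0.4444 -0.2846] size [0.068 0.012] ang 8.8 mean [ 0.4438 -0.2848]
punchB 75 c [ 0.6539 -0.4309] size [0.01  0.068] ang 63.8 mean [ 0.6542 -0.4311]
punchC 83 c [ 0.3407 -0.5035] size [0.066 0.011] ang 57.8 mean [ 0.3407 -0.5037]
cradle 1184 c [ 0.4973 -0.4522] size [0.088 0.131] ang 20.4 mean [ 0.4955 -0.4477]
matlines 714 c [ 0.6618 -0.0105] size [0.248 0.217] ang 86.5 mean [ 0.6594 -0.0163]
tape 279 c [ 0.6272 -0.2678] size [0.065 0.042] ang 60.1 mean [ 0.6292 -0.2689]
mallethead 411 c [0.4317 0.0958] size [0.046 0.078] ang 87.1 mean [0.4321 0.0957]
mallettip 132 c [ 0.4222 -0.0571] size [0.046 0.023] ang 90.0 mean [ 0.4222 -0.0581]
```

View pics/cropA.png

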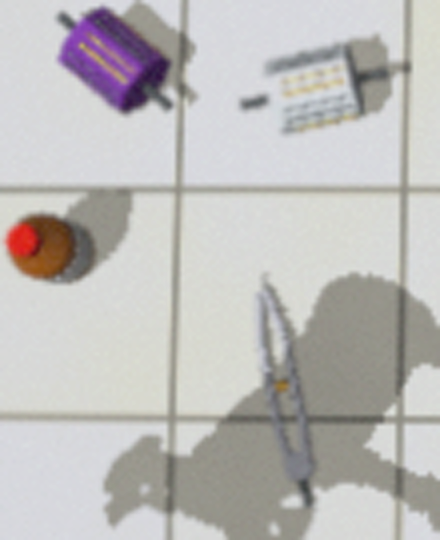

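View pics/cropB.png

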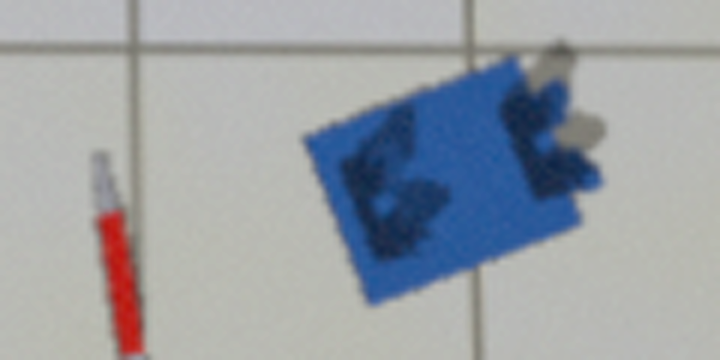

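Crop A (4×, offset 140,140): the aluminium drum's axle runs from about (242,104) to (390,70), with the purple lookalike beside it. The compass points up at (265,275), with its spigot at (308,503). Crop B (6×, offset 390,180): cradle plate corners are at (305,138), (520,57), (580,225) and (370,303), and punch A is red. Next: compute the world poses and start with the drum.

```bash
cat >> h.py <<'E'
from scipy.spatial.transform import Rotation as Rot
def down(yaw):
    """tool down, closing axis y at angle yaw from world x"""
    y=np.array([np.cos(yaw),np.sin(yaw),0]);z=np.array([0,0,-1.]);return Rot.from_matrix(np.c_[np.cross(y,z),y,z]).as_rotvec()
def best(p,yaw):
    c=[(abs(q[5]),o) for o in (down(yaw),down(yaw+np.pi)) if (q:=bot.ik(p,o)) is not None]
    return min(c,key=lambda a:a[0])[1]
def go(x,y,z,yaw):
    o=best([x,y,z],yaw); bot.move_to([x,y,z],o); return o
def st():
    s=bot.get_state(); print("t",round(s["time"],1),"p",s["ee_pos"].round(4),"open",round(s["opening"],4),"grip",round(s["grip_force"],1),"F",s["contact_force"].round(1)); return s
E
python3 - <<'E'
from h import *
A=lambda p:(np.array(p,float)+.5)/4-.5+140
B=lambda p:(np.array(p,float)+.5)/6-.5+[390,180]
c=onplane("top",B([(305,138),(520,57),(580,225),(370,303)]),.008)[:,:2]
print("cradle",c.mean(0).round(4),"edges",[np.linalg.norm(c[i]-c[i-3]).round(4) for i in range(4)])
v=(c[0]-c[1])+(c[3]-c[2]);w=(c[0]-c[3])+(c[1]-c[2]);print("yaws",np.degrees([np.arctan2(-v[0],v[1]),np.arctan2(w[1],w[0])]).round(1))
d=onplane("top",A([(242,104),(390,70)]),.026)[:,:2];v=d[0]-d[1];print("drum",d.mean(0).round(4),np.linalg.norm(v).round(3),np.degrees(np.arctan2(-v[0],v[1])).round(1))
p=onplane("top",A([(265,275),(308,505)]),.005)[:,:2];v=p[0]-p[1];print("compass",(p[0]-v*82/172).round(4),np.linalg.norm(v).round(3),np.degrees(np.arctan2(v[1],v[0])).round(1))
# cradle from both views: annotate predicted points
E
```

```text
cradle [ 0.4945 -0.445 ] edges [np.float64(0.1162), np.float64(0.0876), np.float64(0.1129), np.float64(0.0864)]
yaws [20.1 19.7]
drum [0.6316 0.2735] 0.111 13.1
compass [0.4161 0.2954] 0.171 11.9
```

Run:
```python
from h import *
x,y,a=.6316,.2735,np.radians(13.1)
go(x,y,.18,a); effector.gripper_to(.085,40)
print(bot.movel([x,y,.024],vel=.12,stop_force=10)); st()
effector.gripper_to(.03,40); st()
bot.movel([x,y,.15],vel=.12); s=st()
# hover by cradle
cx,cy,ca=.4945,-.445,np.radians(19.9)
go(cx,cy,.16,ca); st()
shot("side","side1"); im=shot("top","top1")
s=cv2.imread("pics/side1.png")[200:380,260:440]; cv2.imwrite("pics/s1.png",cv2.resize(s,None,fx=3,fy=3,interpolation=cv2.INTER_CUBIC))
```

```text
False
t 3.5 p [0.6322 0.2737 0.025 ] open 0.085 grip 0.0 F [ 0.9 -0.3 -0.3]
t 3.9 p [0.632  0.2736 0.0247] open 0.0512 grip 43.0 F [-0.5  0.8  2.8]
t 5.1 p [0.6311 0.2733 0.1489] open 0.0512 grip 42.5 F [ 0.3  0.2 -2.6]
t 7.7 p [ 0.4952 -0.4442  0.16  ] open 0.0511 grip 42.5 F [ 0.7  0.5 -3.1]
```

View pics/s1.png

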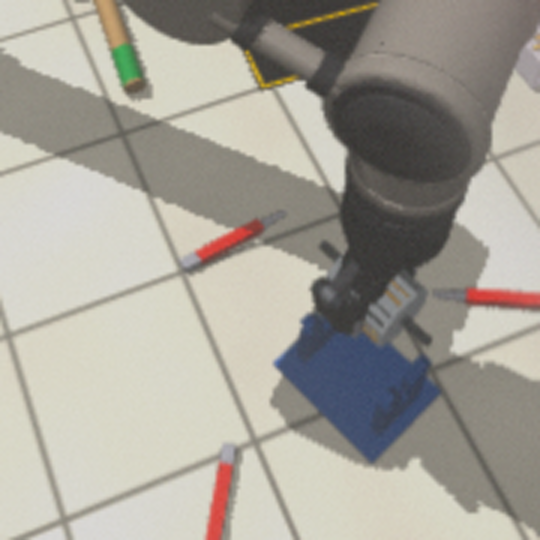

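The side crop (3×, offset 260,200) shows the drum held, axle tips at about (327,247) and (424,335), over the cradle. Plate corners are at (275,362), (373,460) and (440,392). I'll compare these with prediction.

Run:
```python
from h import *
S=lambda p:(np.array(p,float)+.5)/3-.5+[260,200]
print("corners side->z.008",onplane("side",S([(275,362),(373,460),(440,392)]),.008)[:,:2].round(4))
cx,cy,a=.4945,-.445,np.radians(19.9);X=np.array([np.cos(a),np.sin(a)]);Y=np.array([-X[1],X[0]])
for sx,sy in((-1,1),(-1,-1),(1,-1)): print("pred",(np.array([cx,cy])+sx*.045*X+sy*.058*Y).round(4))
T=onplane("side",S([(327,247),(424,335)]),.1613)[:,:2];print("axle tips",T.round(4),"mid",T.mean(0).round(4),np.linalg.norm(T[0]-T[1]).round(3),np.degrees(np.arctan2(-(T[0]-T[1])[0],(T[0]-T[1])[1])).round(1))
```

```text
corners side->z.008 [[ 0.4357 -0.4074]
 [ 0.476  -0.5131]
 [ 0.556  -0.4834]]
pred [ 0.4324 -0.4058]
pred [ 0.4719 -0.5149]
pred [ 0.5566 -0.4842]
axle tips [[ 0.4785 -0.3944]
 [ 0.5131 -0.4866]] mid [ 0.4958 -0.4405] 0.098 20.5
```

Run:
```python
from h import *
cx,cy,ca=.4952,-.445,np.radians(19.9)
bot.movel([cx,cy,.10],down(ca) if 0 else best([cx,cy,.10],ca),vel=.1); st()
r=bot.movel([cx,cy,.044],vel=.02,stop_force=7); print(r); st()
```

```text
t 8.6 p [ 0.4955 -0.4453  0.1005] open 0.0513 grip 42.4 F [ 0.4 -0.2 -2.6]
False
t 11.5 p [ 0.4952 -0.445   0.0441] open 0.0513 grip 42.4 F [-0.1 -0.7 -1.9]
```

Run:
```python
from h import *
r=bot.movel([.4952,-.445,.040],vel=.01,stop_force=4); print(r); st()
effector.gripper_to(.062); st(); effector.gripper_to(.085)
bot.movel([.4952,-.445,.20],vel=.15); st()
# mallet pick
x,y,a=.4292,.0559,np.radians(86.4)
go(x,y,.20,a+np.pi/2); effector.gripper_to(.06,50)
s=shot("side","side2"); cv2.imwrite("pics/s2.png",cv2.resize(s[270:370,330:430],None,fx=5,fy=5,interpolation=cv2.INTER_CUBIC))
```

```text
True
t 11.7 p [ 0.4953 -0.4451  0.0435] open 0.0512 grip 43.3 F [-0.4  0.3  5.6]
t 12.0 p [ 0.4945 -0.4442  0.0417] open 0.0625 grip 0.0 F [ 0.1 -0.4 -0.3]
t 13.6 p [ 0.4948 -0.4446  0.1989] open 0.0843 grip 0.0 F [ 0.1 -0.8 -0.9]
```

View pics/s2.png

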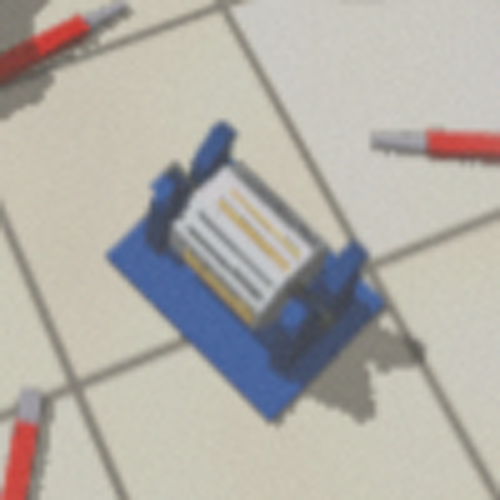

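The side crop shows the drum seated between both uprights, level, axle in the slots (contact at centre height 44.8 mm). Now the mallet.

```bash
cat >> h.py <<'E'
MAT=np.array([.6618,-.0105]); MY=np.radians(-3.5)
def mat(x,y): c,s=np.cos(MY),np.sin(MY); return MAT+[c*x-s*y,s*x+c*y]
def ay(): R=Rot.from_rotvec(bot.get_state()["orientation"]).as_matrix(); return np.arctan2(R[1,1],R[0,1])
def pick(x,y,yaw,z,op,grip,hover=.15):
    go(x,y,hover,yaw); effector.gripper_to(op,grip)
    print("stop",bot.movel([x,y,z],vel=.1,stop_force=8)); s=st(); z1=s["ee_pos"][2]
    effector.gripper_to(.0,grip); st()
    bot.movel([x,y,z1+.003],vel=.03); bot.movel([x,y,hover],vel=.12); st(); return z1
def place(x,y,yaw,z,op,hover=.15):
    go(x,y,hover,yaw); bot.movel([x,y,z+.012],vel=.12)
    print("stop",bot.movel([x,y,z-.001],vel=.02,stop_force=4)); st()
    effector.gripper_to(op); bot.movel([x,y,hover],vel=.12); st()
E
python3 - <<'E'
from h import *
u=np.array([np.cos(np.radians(86.4)),np.sin(np.radians(86.4))])
g=np.array([.4292,.0559])-.004*u
z=pick(*g,np.radians(86.4+90),.0225,.06,60); a0=ay()
p=mat(0,.0725); o=best([*p,.15],MY+np.pi/2); R=Rot.from_rotvec(o).as_matrix(); a1=np.arctan2(R[1,1],R[0,1])
h=np.radians(86.4)+a1-a0; print("head dir",np.degrees(h))
p=mat(.02*np.sign(np.cos(h)),.0725); print(p)
place(*p,MY+np.pi/2,z+.003,.06)
# clear view
go(.45,.3,.25,0); shot("top","top2"); shot("side","side3")
E
```

```text
stop False
t 17.8 p [0.4293 0.0519 0.0229] open 0.0599 grip 0.0 F [ 0.6 -0.6  0.1]
t 18.2 p [0.4293 0.0519 0.0231] open 0.0233 grip 58.4 F [-0.7 -0.2  4.4]
t 19.6 p [0.4285 0.0519 0.1494] open 0.0231 grip 58.9 F [-0.9 -0.6 -3.2]
head dir 176.50259966475394
[0.64626332 0.06308574]
stop True
t 22.7 p [0.6461 0.0631 0.0261] open 0.0227 grip 59.8 F [-1.1  0.1  4.3]
t 24.3 p [0.6457 0.0631 0.149 ] open 0.0602 grip 0.0 F [-1.  -0.1 -0.9]
```

View pics/top2.png

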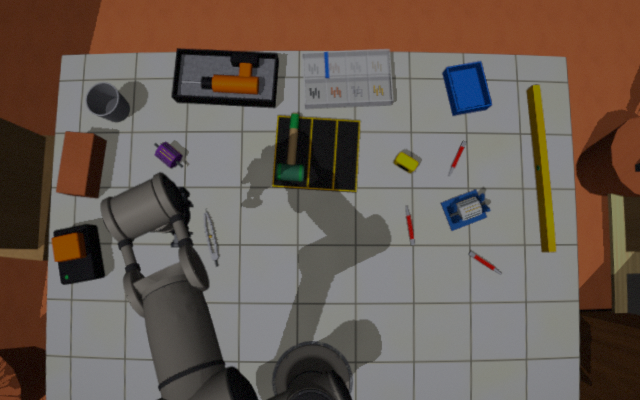

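Top view: the mallet lies in the left lane, head (290,174), handle end (294,117), and the drum is in the cradle at (467,208). Compass next, then the punch.

Run:
```python
from h import *
z=pick(.4161,.2954,np.radians(101.9),.0205,.05,50)
print(z); 
if bot.get_state()["opening"]>.015: place(*mat(.015,-.0175),MY+np.pi/2,z+.003,.042)
# punch: red body axis 8.8 deg
z=pick(.4444,-.2846,np.radians(98.8),.0205,.04,40)
if bot.get_state()["opening"]>.006: place(*mat(0,-.09),MY+np.pi/2,z+.003,.035)
go(.40,.3,.25,0); t=shot("top","top3"); s=shot("side","side4")
a=cv2.resize(t[105:200,265:370],None,fx=5,fy=5,interpolation=cv2.INTER_CUBIC); cv2.imwrite("pics/t3.png",cv2.convertScaleAbs(a,alpha=1.4,beta=10))
```

```text
stop False
t 29.4 p [0.4165 0.2956 0.021 ] open 0.05 grip 0.0 F [ 0.   0.5 -0.8]
t 29.8 p [0.4165 0.2957 0.0213] open 0.0224 grip 49.5 F [-1.3 -0.   5.7]
t 31.2 p [0.4157 0.2952 0.1493] open 0.0226 grip 49.0 F [-0.  -0.5 -2.1]
0.021043945951542062
stop True
t 35.3 p [ 0.6755 -0.0289  0.0243] open 0.0225 grip 49.7 F [-1.3  0.   5.1]
t 36.8 p [ 0.6752 -0.0288  0.1489] open 0.042 grip 0.0 F [-0.5 -0.5 -1.1]
stop False
t 39.8 p [ 0.4447 -0.2849  0.0211] open 0.0403 grip 0.0 F [0.7 0.  0.2]
t 40.1 p [ 0.4447 -0.2848  0.0211] open 0.0109 grip 40.4 F [-0.4  0.8  5.2]
t 41.6 p [ 0.444  -0.2843  0.1493] open 0.0108 grip 39.7 F [-0.5  0.4 -1.4]
stop True
t 44.4 p [ 0.6561 -0.1003  0.0241] open 0.0105 grip 40.3 F [-0.7  0.1  3.9]
t 45.9 p [ 0.6558 -0.1002  0.149 ] open 0.0352 grip 0.0 F [ 0.4 -0.2 -0.6]
```

View pics/t3.png

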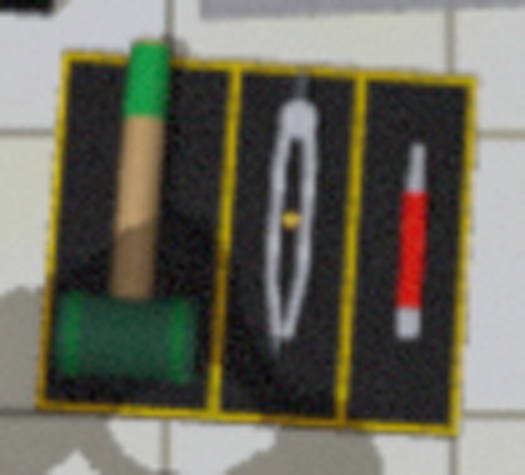

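View pics/side4.png

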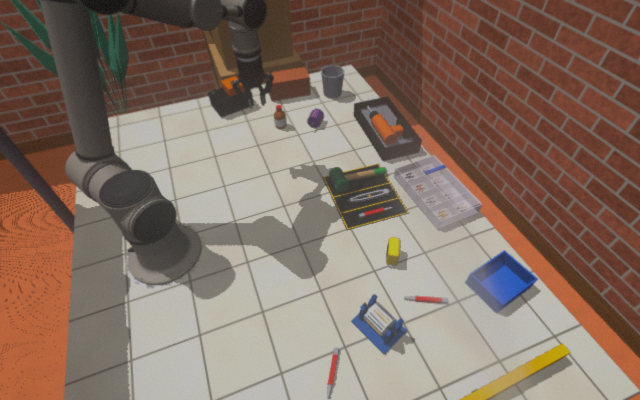

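The mat crop (5×, offset 265,105) shows all three tools in their lanes: mallet head (126,337), compass nut (291,220), red body (411,250). Mat corners are (67,55), (475,78), (458,432) and (40,408). A quick numeric check:

Run:
```python
from h import *
C=lambda p:(np.array(p,float)+.5)/5-.5+[265,105]
c=onplane("top",C([(67,55),(475,78),(458,432),(40,408)]),.003)[:,:2]; m=c.mean(0)
v=(c[0]-c[1])+(c[3]-c[2]); a=np.arctan2(-v[0],v[1]); M=np.array([[np.cos(a),np.sin(a)],[-np.sin(a),np.cos(a)]])
print(m,np.degrees(a),[np.linalg.norm(c[i]-c[i-3]).round(3) for i in range(4)])
for n,p,z in(("compass ends",[(301,80),(277,345)],.008),("compass nut",[(291,220)],.008),("punch ends",[(418,146),(406,337)],.009),("red",[(411,250)],.009),("mallet head/tip",[(126,337),(151,45)],[.027,.016])):
    P=np.array([onplane("top",C([q]),zz)[0,:2] for q,zz in zip(p,np.broadcast_to(z,len(p)))]); q=(P-m)@M.T; print(n,q.round(4).tolist(),np.degrees(np.arctan2(*(q[0]-q[-1])[::-1])).round(1) if len(q)>1 else "")
st()
```

```text
[ 0.66192705 -0.01180915] -3.089918565051598 [np.float64(0.244), np.float64(0.213), np.float64(0.246), np.float64(0.213)]
compass ends [[0.0978, -0.0187], [-0.0622, -0.0136]] -1.9
compass nut [[0.0128, -0.0176]] 
punch ends [[0.0616, -0.0901], [-0.0532, -0.0888]] -0.7
red [[-0.0012, -0.0891]] 
mallet head/tip [[-0.0656, 0.0738], [0.1118, 0.0711]] 179.1
t 47.8 p [0.4006 0.2995 0.2497] open 0.0351 grip 0.0 F [-0.2 -0.7  0.2]
```

All placements are within a few mm of the lane centres, and the bystanders are untouched. Handing in.

```bash
python3 -c "
from h import *
print(bot.close_job())"
```

```text
the job is handed in; nothing more can be done
None
```

The job is handed in at about 48 of the 128 s: the drum is seated in the cradle, the mallet, compass and punch lie within about 3 mm of their lane centres by the camera, and the oil bottle and tape measure were left alone; the interface returned no verdict.

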